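Point out the uncapped vial and its cap, then log it

ROBOT

A 6-joint arm with a two-finger parallel gripper is mounted at the origin on the work surface. World frame = base frame: x ahead of the robot, y to its left, z up, the work surface at z = 0. Lengths are in mm, angles in rad, forces in N, time in s.
With the tool pointing down it reaches from about 275 to 1000 mm from the base axis. Payload 8.4 kg.
Tool frame: the origin (TCP) lies midway between the tips of the shut fingers; the grasp point (between the pads) lies 19 mm behind it; z points along the fingers, x is the direction in which the jaws open and shut, and the axes are right-handed (so a half turn about z gives the same grasp; the last joint's range is limited). The gripper opens to 85 mm and grips with 20 to 120 N. Pads are 22 mm wide; open, the fingers measure 114 mm over their backs; the gripper's body (76 mm by 85 mm) begins 54 mm behind the grasp point. The pads swing forward as they close: fully open they stand 13 mm farther back than shut.
Start: joints at [1.301, 0.353, 1.633, -0, 1.155, -0.002], TCP at [165.38, 602.725, 231.281] pointing down, gripper open.
Joint ranges: [-2.63, 2.63], [-0.92, 2.1], [0.06, 2.66], [-1.3, 4.44], [0, 2.69], [-3.02, 3.02]. Speed limits (rad/s): [2.22, 2.22, 2.79, 3.14, 3.14, 3.14].

INTERFACE

Orientations are given as [roll, pitch, yaw] about the fixed x, y, z axes, in that order (R = Rz(yaw) Ry(pitch) Rx(roll)).
In Python, from rig import sense, grab_frame, camera_model, job gives the robot as it stands.
- The arm moves only by the tool arm_command, never from a script. Its argument "plan" is a list of rows, each an object with "translation": the shift along the tool's x, y, z in cm, a list of three; "twist": the turn about the tool's z in rad; "gripper": the opening, from 0 (shut) to 1 (fully open). A call has exactly 5 rows; each row is the pose to reach, as a shift and turn from the pose measured when the call began, along the tool's axes at that moment; what a row does not reach only later rows make up. A row lasts 1/12 s, in which the tool goes at most 41.7 mm and 7.16 degrees, less where a joint would pass 70% of its speed; a pose out of reach is approached as far as the arm can. A call with a gripper value outside its range is refused whole. The fingers move at their own pace and stop on an object; "squeeze" is the grip in N (left out, the last holds). Time passes only in rows, so rows that repeat a pose let the fingers close, or fill a call up. It gives the time, the measured TCP pose, the force and the opening at its end, in the units of the state.
- sense(): the state, without advancing time (a new reading comes with each control period).
- grab_frame(name): name is "scene" or "side" or "wrist"; returns the picture (480x640x3 uint8, blue, green, red); there is no depth.
- camera_model(name): a dict with "fx", "fy", "cx", "cy" (pixels), "dist_coeffs" ([k1, k2, p1, p2, k3] as OpenCV has them; the pictures are not rectified), "pose" (4x4, takes a point from camera to world coordinates). Camera axes: x right, y down, z forward; pixel columns grow to the right and rows downward; lengths in mm; the calibration is good to about 2 mm. A picture is of the moment at which its call begins: read the wrist's pose just before it. camera_model takes no time and is no camera call; for the wrist camera it gives the pose at the moment of the call.
- job.sign_off(): hands the job in, once; it reports no verdict.
The state is a dict: "clock": time; "qpos": joint angles; "qvel": joint speeds; "joint_efforts": joint torques, N m; "eef_pos": TCP position; "tcp_rot": TCP orientation; "contact_force": force on the tool from outside, world axes, zero at the start; "wrist_torque": the same for the moment, N m; "opening": opening from 0.0 (shut) to 1.0 (fully open).
Only numpy, scipy, OpenCV 4.12 (cv2) and the standard library are available. Lean on these libraries where they do the work, as an engineer would, in place of code of your own. Each camera call takes 0.05 s, during which the arm holds its last target.

TASK

One vial in the rack was left open: show the bench camera by pointing straight down at its mouth, fingertips about two centimetres above it, for two seconds, then point in the same way for two seconds at the small screw cap that came off it. Then press the push-button on the logger box fully down and let it come up again, ending clear of it. Pick nothing up, do not touch the rack, the vials or any loose thing, and raise the fingers well clear before each move, so that you never point at another vial or at the wide jar lid.

Things in the scene. Friction and masses are not known exactly. Their poses are not given: they have to be found in the camera images.
- open_vial_mouth (a point): Centre of the open mouth (22 mm wide outside) of the one vial without a cap: amber glass, 28 mm diameter, 72 mm tall, standing upright in one of the rack's six holes. The mouth is 82 mm above the bench.
- open_vial: The same open vial. Origin: centre of its underside, 10 mm above the bench; its mouth is 72 mm above this.
- capped_vial_a: A black-capped vial, same amber glass body as the open one (28 mm diameter), 76 mm tall with its 30 mm wide, 14 mm high screw cap, standing upright in one of the rack's six holes, the cap's top 86 mm above the bench. Origin: centre of its underside, 10 mm above the bench; z up. Leave alone.
- capped_vial_b: A black-capped vial, same amber glass body as the open one (28 mm diameter), 76 mm tall with its 30 mm wide, 14 mm high screw cap, standing upright in one of the rack's six holes, the cap's top 86 mm above the bench. Origin: centre of its underside, 10 mm above the bench; z up. Leave alone.
- capped_vial_c: A black-capped vial, same amber glass body as the open one (28 mm diameter), 76 mm tall with its 30 mm wide, 14 mm high screw cap, standing upright in one of the rack's six holes, the cap's top 86 mm above the bench. Origin: centre of its underside, 10 mm above the bench; z up. Leave alone.
- capped_vial_d: A black-capped vial, same amber glass body as the open one (28 mm diameter), 76 mm tall with its 30 mm wide, 14 mm high screw cap, standing upright in one of the rack's six holes, the cap's top 86 mm above the bench. Origin: centre of its underside, 10 mm above the bench; z up. Leave alone.
- capped_vial_e: A black-capped vial, same amber glass body as the open one (28 mm diameter), 76 mm tall with its 30 mm wide, 14 mm high screw cap, standing upright in one of the rack's six holes, the cap's top 86 mm above the bench. Origin: centre of its underside, 10 mm above the bench; z up. Leave alone.
- rack: White plastic block rack fixed to the bench, 135 x 195 mm (its x, y), 40 mm high, with two rows of three holes, 62 mm apart both ways. Origin: centre of its underside; z up.
- vial_cap: The open vial's own screw cap: a small black ribbed disc, 30 mm diameter, 14 mm high, lying flat and loose on the bench. Origin: centre of its underside, on the bench; its top is 14 mm above this.
- jar_lid: A wide black ribbed jar lid, 60 mm diameter, 14 mm high, lying flat on the bench: not the vial's cap; leave alone. Origin: centre of its underside.
- log_button_top (a point): Centre of the top face of the round grey push-button (32 mm diameter) on the logger, when not pressed; it moves with the button. It is pressed straight down.
- log_button (a joint): Travel of the push-button in m: 0 up, 0.006 fully down; a spring returns it, about 5 N at full travel.
- logger: Grey logger box fixed to the bench, 120 x 100 mm (its x, y), 40 mm high, with a small dark display and one round push-button on its top, 25 mm from the centre towards the box's own -x. Origin: centre of its underside.
- tip_box: Closed red box of pipette tips with a clear lid, 85 x 120 x 60 mm high, loose. Origin: centre of its underside. Leave alone.
- reagent_bottle: Small jar-shaped reagent bottle, 52 mm diameter, 95 mm tall, white cap, loose. Origin: centre of its underside. Leave alone.
- marker: Marker pen, 130 mm long, 13 mm thick, lying on the bench along its own x. Origin: on the bench under its middle. Leave alone.

How it is judged (in metres and radians):
On the way, in this order (a step that is already met when the one before it is completed fails the run):
1. the fingertips are held just above the open vial's mouth (horizontal distance between the grasp point and open_vial_mouth below 0.025 m and z of the grasp point in the frame of open_vial between 0.091 and 0.14 m), for 1.5 s.
2. the fingertips are held just above the small screw cap (horizontal distance between the grasp point and vial_cap below 0.025 m and z of the grasp point in the frame of vial_cap between 0.033 and 0.082 m), for 1.5 s.
3. the logger's button is pressed down (value of joint log_button above 0.0045 m), for 0.05 s.
At the end, for the whole second after the job is handed in: Button up again (within 1.5 mm), six vials upright in the rack, all loose things within 8 mm of their start. Pointing counts when the fingertips stay within 25 mm sideways of the centre of the mouth or cap and 0 to 5 cm above it for 1.5 s (value of joint log_button below 0.0015 m and distance of each of open_vial, capped_vial_a, capped_vial_b, capped_vial_c, capped_vial_d, capped_vial_e, vial_cap, jar_lid, tip_box, reagent_bottle, marker from where it was at the start of the episode below 0.008 m and angle between each of open_vial, capped_vial_a, capped_vial_b, capped_vial_c, capped_vial_d, capped_vial_e's own z axis and vertical below 0.15 rad and linear speed of vial_cap below 0.02 m/s); the robot touches nothing.
It fails at once if the robot touches the rack, a vial, a cap or lid, or a bystander (contact force between any of the fingers, the arm and open_vial above 0.3 N or contact force between any of the fingers, the arm and capped_vial_a above 0.3 N or contact force between any of the fingers, the arm and capped_vial_b above 0.3 N or contact force between any of the fingers, the arm and capped_vial_c above 0.3 N or contact force between any of the fingers, the arm and capped_vial_d above 0.3 N or contact force between any of the fingers, the arm and capped_vial_e above 0.3 N or contact force between any of the fingers, the arm and vial_cap above 0.3 N or contact force between any of the fingers, the arm and jar_lid above 0.3 N or contact force between any of the fingers, the arm and tip_box above 0.3 N or contact force between any of the fingers, the arm and reagent_bottle above 0.3 N or contact force between any of the fingers, the arm and marker above 0.3 N or contact force between any of the fingers, the arm and rack above 0.3 N).
It fails at once if a vial, cap, lid or bystander is lifted, carried or moved by more than 8 mm (distance of any of open_vial, capped_vial_a, capped_vial_b, capped_vial_c, capped_vial_d, capped_vial_e, vial_cap, jar_lid, tip_box, reagent_bottle, marker from where it was at the start of the episode above 0.008 m).
It fails at once if the fingertips are held or swept low (within about 3 cm) right over a capped vial ((horizontal distance between the grasp point and capped_vial_a below 0.014 m and z of the grasp point in the frame of capped_vial_a below 0.125 m) or (horizontal distance between the grasp point and capped_vial_b below 0.014 m and z of the grasp point in the frame of capped_vial_b below 0.125 m) or (horizontal distance between the grasp point and capped_vial_c below 0.014 m and z of the grasp point in the frame of capped_vial_c below 0.125 m) or (horizontal distance between the grasp point and capped_vial_d below 0.014 m and z of the grasp point in the frame of capped_vial_d below 0.125 m) or (horizontal distance between the grasp point and capped_vial_e below 0.014 m and z of the grasp point in the frame of capped_vial_e below 0.125 m)).
It fails at once if the fingertips are held or swept low right over the wide jar lid (horizontal distance between the grasp point and jar_lid below 0.014 m and z of the grasp point in the frame of jar_lid below 0.063 m).
It also fails if it takes over 58 s, if anything falls off the work surface, if the arm or the gripper's body presses on something with over 40 N, if the wrist force passes 120 N, or if a joint passes its speed limit or range.

## Working session

There is one attempt and no reset: what is moved stays moved. The work goes in short steps, Python scripts to look and compute and a tool call to move; the robot and the scene stay as the last step left them, time stands still between calls to the robot, and variables do not carry over. Pictures are saved under pics/ and viewed, and the job is handed in when it is done.

Besides the shell and the picture viewer there is one more tool, called after "Emit:" as a command line: name --argument value ..., lists and objects as JSON in quotes. arm_command: Moves the arm, as the interface text tells. Its arguments: {"type":"object","properties":{"plan":{"type":"array","items":{"type":"object","properties":{"translation":{"type":"array","items":{"type":"number"}},"twist":{"type":"number"},"gripper":{"type":"number"}}}},"squeeze":{"type":"number"}},"required":["plan"]}

```bash
mkdir -p pics; ls; python3 - <<'E'
from rig import sense, grab_frame, camera_model, job
import cv2,json
s=sense(); print(s)
for n in ["scene","side","wrist"]:
    m=camera_model(n); print(n,m)
    cv2.imwrite(f"pics/{n}0.png",grab_frame(n))
E
```

```text
pics
{'clock': 0.0, 'qpos': array([ 1.30064646e+00,  3.53620420e-01,  1.63413607e+00,  3.52363850e-05,
        1.15524623e+00, -2.42011485e-03]), 'qvel': array([0.00091925, 0.0002389 , 0.0010158 , 0.00192717, 0.00033246,
       0.00090085]), 'joint_efforts': array([-3.36449353e-03, -6.05265999e+01, -3.42053461e+01, -3.33447197e-04,
        9.51731927e-03,  3.37526679e-06]), 'eef_pos': array([165.20954508, 602.25974128, 230.57819125]), 'tcp_rot': array([-3.14155702e+00,  1.40998492e-03,  1.30305235e+00]), 'contact_force': array([-0.74741944,  0.40089812, -0.05111398]), 'wrist_torque': array([ 0.02832909,  0.03394954, -0.02631746]), 'opening': 0.9966921467767575}
scene {'fx': 474.1290085826841, 'fy': 474.1290085826841, 'cx': 309.09556933734353, 'cy': 232.80844058450353, 'dist_coeffs': array([-0.1085154,  0.       ,  0.       ,  0.       ,  0.       ]), 'pose': array([[ 1.59831321e-01,  6.29347811e-01, -7.60509883e-01,
         1.34604873e+03],
       [ 9.86905767e-01, -8.49379750e-02,  1.37122378e-01,
        -8.85930530e+01],
       [ 2.17014989e-02, -7.72468040e-01, -6.34682733e-01,

[... 496 characters left out ...]
92202e-02, -8.39422781e-01, -5.43034758e-01,
         8.07950980e+02],
       [ 0.00000000e+00,  0.00000000e+00,  0.00000000e+00,
         1.00000000e+00]])}
wrist {'fx': 357.4222172327501, 'fy': 357.4222172327501, 'cx': 323.43994367304714, 'cy': 242.43327353297823, 'dist_coeffs': array([0.02118676, 0.        , 0.        , 0.        , 0.        ]), 'pose': array([[ 2.65494178e-01,  9.10618557e-01,  3.16680730e-01,
         8.23488211e+01],
       [ 9.64111678e-01, -2.50343748e-01, -8.84119941e-02,
         6.25302827e+02],
       [-1.23056166e-03,  3.28788460e-01, -9.44402792e-01,
         3.73897563e+02],
       [ 0.00000000e+00,  0.00000000e+00,  0.00000000e+00,
         1.00000000e+00]])}
```

View pics/scene0.png

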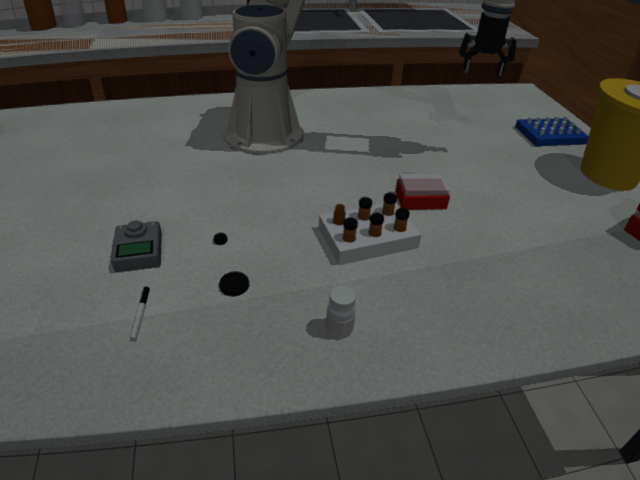

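View pics/side0.png

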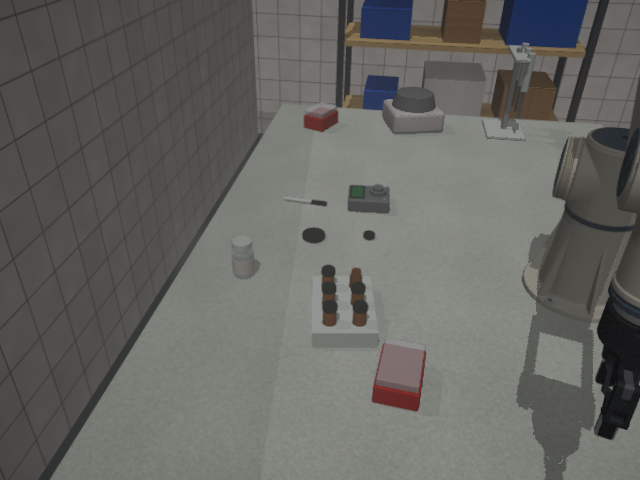

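View pics/wrist0.png

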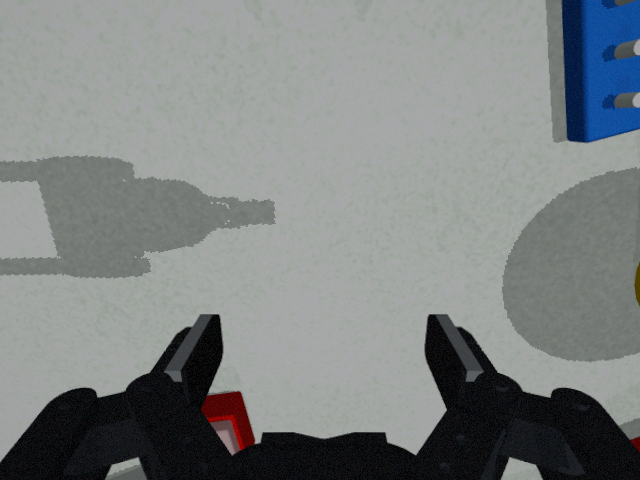

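In the scene view the open vial is at about (339,213), the small cap at (220,239), the wide lid at (234,283) and the button at (135,227). In the side view they are at (356,275), (369,235), (314,235) and (378,188). Next I'll measure them by masks.

```bash
cat > h.py <<'E'
import numpy as np, cv2
from rig import sense, grab_frame, camera_model
def ray(m,uv):
    K=np.array([[m['fx'],0,m['cx']],[0,m['fy'],m['cy']],[0,0,1]])
    p=cv2.undistortPoints(np.array([[uv]],float),K,np.array(m['dist_coeffs']))[0,0]
    P=np.array(m['pose']); d=P[:3,:3]@np.array([p[0],p[1],1]); return P[:3,3],d/np.linalg.norm(d)
def onz(m,uv,z):
    o,d=ray(m,uv); return o+d*(z-o[2])/d[2]
def tri(m1,u1,m2,u2):
    o1,d1=ray(m1,u1);o2,d2=ray(m2,u2)
    A=np.stack([d1,-d2],1);t=np.linalg.lstsq(A,o2-o1,rcond=None)[0]
    a=o1+d1*t[0];b=o2+d2*t[1]; return (a+b)/2,np.linalg.norm(a-b)
E
python3 - <<'E'
from h import *
S=cv2.imread('pics/scene0.png');D=cv2.imread('pics/side0.png')
crops=[S[170:270,300:440],S[200:310,100:260],D[250:350,300:400],D[170:260,280:410]]
for i,c in enumerate(crops): 
    k=min(800//c.shape[1],600//c.shape[0]); cv2.imwrite(f'pics/c{i}.png',cv2.resize(c,None,fx=k,fy=k,interpolation=cv2.INTER_CUBIC)); print(k)
def blobs(I,box,th):
    x0,y0,x1,y1=box
    g=I[y0:y1,x0:x1].max(2); n,l,st,c=cv2.connectedComponentsWithStats((g<th).astype(np.uint8))
    for i in range(1,n):
        if st[i,4]>15: print(st[i]+np.array([x0,y0,0,0,0]),c[i]+[x0,y0])
print('S');blobs(S,(300,180,430,260),35);blobs(S,(200,220,260,310),40)
print('D');blobs(D,(310,255,380,330),45);blobs(D,(295,220,385,250),50)
E
```

```text
5
5
6
6
S
[384 193  13  12 125] [389.928 198.256]
[359 198  13  11 118] [365.02542373 202.92372881]
[396 207  13  13 136] [401.86764706 213.70588235]
[369 213  15  12 141] [376.18439716 218.61702128]
[342 218  15  13 152] [349.63815789 223.75657895]
[214 233  13  12 128] [219.921875 238.640625]
[219 272  30  24 574] [233.60452962 283.55052265]
D
```

```bash
python3 - <<'E'
import cv2,numpy as np
ims=[cv2.resize(cv2.imread(f'pics/c{i}.png'),(400,300)) for i in range(4)]
cv2.imwrite('pics/grid.png',np.vstack([np.hstack(ims[:2]),np.hstack(ims[2:])]))
E
```

```text
(no output)
```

View pics/grid.png

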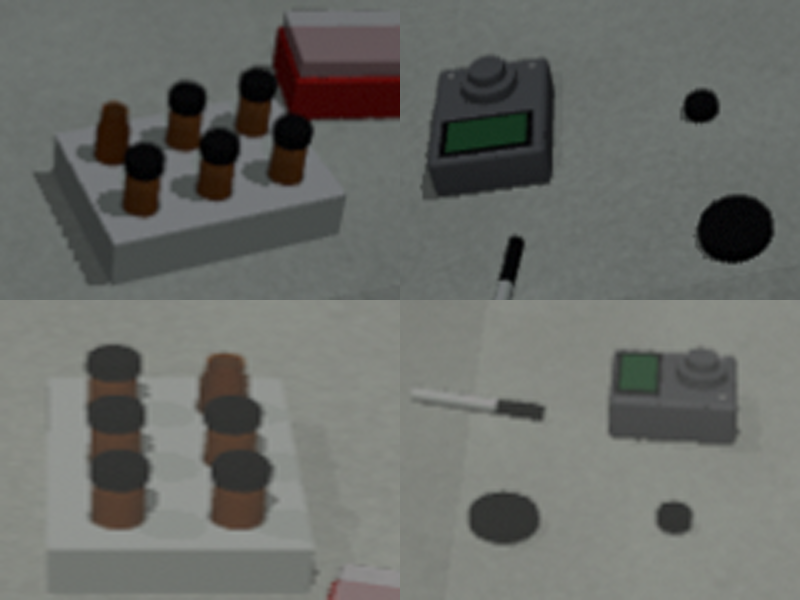

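```bash
python3 - <<'E'
from h import *
S=cv2.imread('pics/scene0.png');D=cv2.imread('pics/side0.png')
ms,md=camera_model('scene'),camera_model('side')
def blobs(I,box,th):
    x0,y0,x1,y1=box; r=[]
    g=I[y0:y1,x0:x1].max(2); n,l,st,c=cv2.connectedComponentsWithStats((g<th).astype(np.uint8))
    for i in range(1,n):
        if 15<st[i,4]<2000: r.append((st[i]+np.array([x0,y0,0,0,0]),c[i]+[x0,y0]))
    return r
print('scene caps')
for st,c in blobs(S,(300,180,430,260),35): print(c.round(1),onz(ms,c,79).round(1))
for st,c in blobs(S,(200,220,260,310),40): print(st,c.round(1),onz(ms,c,7).round(1))
print('side')
for st,c in blobs(D,(310,255,380,330),65): print(st,c.round(1),onz(md,c,79).round(1))
for st,c in blobs(D,(295,220,385,250),65): print(st,c.round(1),onz(md,c,7).round(1))
# amber
for nm,I,box,m in(('S',S,(325,195,348,235),ms),('D',D,(345,260,365,290),md)):
    x0,y0,x1,y1=box;p=I[y0:y1,x0:x1].astype(int);mk=(p[...,2]-p[...,0]>25)
    ys,xs=np.nonzero(mk);print(nm,'amber rows',[(y+y0,xs[ys==y].min()+x0,xs[ys==y].max()+x0) for y in np.unique(ys)])
for nm,m,uv in(('S',ms,(339.9,205.7)),('D',md,(356.5,269.3))): print('mouth',nm,onz(m,uv,82).round(1))
print(tri(ms,(339.9,205.7),md,(356.5,269.3)))
print('button',tri(ms,(135.2,224.9),md,(378.5,187.4)))
print('cap',tri(ms,(219.9,238.6),md,(369,235)))
E
```

```text
scene caps
[389.9 198.3] [498.5 251.   79. ]
[365.  202.9] [509.1 189.   79. ]
[401.9 213.7] [559.1 260.3  79. ]
[376.2 218.6] [568.9 198.6  79. ]
[349.6 223.8] [578.9 137.1  79. ]
[214 233  13  12 128] [219.9 238.6] [ 504.5 -142.6    7. ]
[219 272  30  24 574] [233.6 283.6] [ 651.8 -117.4    7. ]
side
[322 265  13  12 129] [328.  270.8] [576.7 139.4  79. ]
[322 282  14  13 153] [328.6 287.8] [567.3 200.4  79. ]
[350 282  15  13 156] [357.5 287.8] [506.6 190.3  79. ]
[323 300  14  14 169] [329.4 306.5] [557.5 261.5  79. ]
[353 300  15  14 170] [359.7 306.5] [496.6 251.7  79. ]
[303 228  22  15 263] [313.2 234.9] [ 649.3 -115.9    7. ]
[364 231  10   9  76] [368.6 234.9] [ 502.6 -141.5    7. ]
S amber rows [(np.int64(204), np.int64(338), np.int64(340)), (np.int64(205), np.int64(336), np.int64(342)), (np.int64(206), np.int64(336), np.int64(343)), (np.int64(207), np.int64(336), np.int64(343)), (np.int64(208), np.int64(336), np.int64(343)), (np.int64(209), np.int64(336), np.int64(343)), (np.int64(210), np.int64(336), np.int64(343)), (np.int64(211), np.int64(335), np.int64(343)), (np.int6
[... 1179 characters left out ...]
, (np.int64(275), np.int64(352), np.int64(360)), (np.int64(276), np.int64(352), np.int64(360)), (np.int64(277), np.int64(352), np.int64(360)), (np.int64(278), np.int64(352), np.int64(360)), (np.int64(279), np.int64(352), np.int64(359)), (np.int64(280), np.int64(352), np.int64(359)), (np.int64(281), np.int64(351), np.int64(356)), (np.int64(282), np.int64(351), np.int64(352))]
mouth S [516.2 129.   82. ]
mouth D [514.6 127.3  82. ]
(array([515.05962324, 128.74855397,  82.14677581]), np.float64(1.793576944955173))
button (array([ 490.85124739, -324.61603911,   56.92111472]), np.float64(2.323968356721767))
cap (array([ 501.70964287, -143.03315487,    5.33122088]), np.float64(0.9171709459586452))
```

The two views agree. Mouth is about (517,128), which fits the 62 mm hole grid, and triangulates at z=82. The cap is about (503.5,-142). The button top is about (491,-325,57). I'll move over with the fingers shut, staying high.

```bash
cat >> h.py <<'E'
from scipy.spatial.transform import Rotation as R
def go(x,y,z):
    s=sense(); M=R.from_euler('xyz',s['tcp_rot']).as_matrix()
    print('t',s['clock'],'pos',s['eef_pos'].round(1),'rot',s['tcp_rot'].round(3),'op',round(s['opening'],3),'F',s['contact_force'].round(1),'shift cm',(M.T@(np.array([x,y,z])-s['eef_pos'])/10).round(2))
E
python3 -c "
from h import *
go(517,128.5,230)"
```

```text
t 0.15 pos [165.3 602.4 230.8] rot [3.142e+00 1.000e-03 1.303e+00] op 1.004 F [-0.9  0.1  0.3] shift cm [-36.39  46.46   0.11]
```

Emit:
arm_command --plan '[{"translation": [-1.2, 1.6, 0], "twist": 0, "gripper": 0}, {"translation": [-3.6, 4.6, 0], "twist": 0, "gripper": 0}, {"translation": [-6, 7.7, 0], "twist": 0, "gripper": 0}, {"translation": [-8.4, 10.8, 0], "twist": 0, "gripper": 0}, {"translation": [-10.8, 13.8, 0], "twist": 0, "gripper": 0}]'

```text
clock: 0.57
eef_pos: [270.4, 460.1, 230.6]
tcp_rot: [3.142, 0.001, 1.304]
contact_force: [0.6, -0.6, 0.1]
opening: 0.301
```

```bash
python3 -c "
from h import *
go(517,128.5,230)"
```

```text
t 0.5667 pos [270.4 460.1 230.6] rot [3.142e+00 1.000e-03 1.304e+00] op 0.301 F [ 0.6 -0.6  0.1] shift cm [-25.47  32.54   0.1 ]
```

Emit:
arm_command --plan '[{"translation": [-2.4, 3.1, 0], "twist": 0, "gripper": 0}, {"translation": [-4.8, 6.1, 0], "twist": 0, "gripper": 0}, {"translation": [-7.2, 9.2, 0], "twist": 0, "gripper": 0}, {"translation": [-9.6, 12.3, 0], "twist": 0, "gripper": 0}, {"translation": [-12, 15.3, 0], "twist": 0, "gripper": 0}]'

```text
clock: 0.98
eef_pos: [387.0, 302.2, 230.8]
tcp_rot: [3.141, 0.001, 1.304]
contact_force: [1.1, -0.1, -0.7]
opening: 0.0
```

```bash
python3 -c "
from h import *
go(517,128.5,230)"
```

```text
t 0.9833 pos [387.  302.2 230.8] rot [3.141e+00 1.000e-03 1.304e+00] op 0.0 F [ 1.1 -0.1 -0.7] shift cm [-13.33  17.12   0.1 ]
```

Emit:
arm_command --plan '[{"translation": [-2.4, 3.1, 0], "twist": 0, "gripper": 0}, {"translation": [-4.8, 6.1, 0], "twist": 0, "gripper": 0}, {"translation": [-7, 9, 0], "twist": 0, "gripper": 0}, {"translation": [-8.5, 11, 0], "twist": 0, "gripper": 0}, {"translation": [-9.3, 12, 0], "twist": 0, "gripper": 0}]'

```text
clock: 1.4
eef_pos: [479.8, 178.4, 230.9]
tcp_rot: [3.141, 0.002, 1.302]
contact_force: [-0.1, 0.1, -0.1]
opening: -0.004
```

```bash
python3 - <<'E'
from h import *
go(517,128.5,230)
m=camera_model('wrist'); I=grab_frame('wrist'); cv2.imwrite('pics/w1.png',I)
E
```

```text
t 1.4 pos [479.8 178.4 230.9] rot [3.141e+00 2.000e-03 1.302e+00] op -0.004 F [-0.1  0.1 -0.1] shift cm [-3.82  4.92  0.1 ]
```

View pics/w1.png

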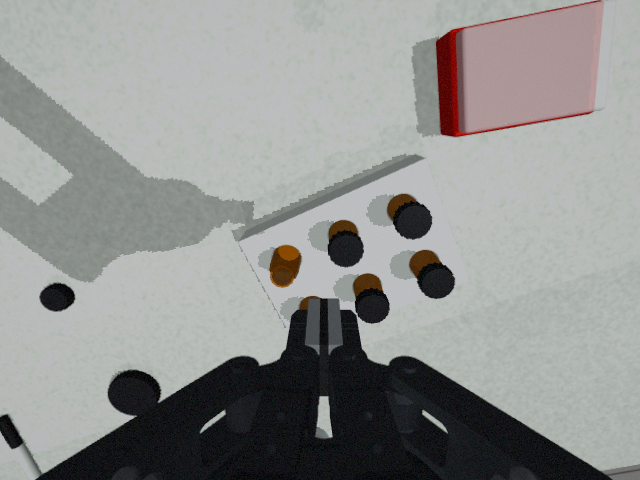

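The wrist view shows the open mouth at about (281,274), the small cap at (57,297) and the wide lid at (134,391). I'll use these as a cross-check.

```bash
python3 - <<'E'
from h import *
m=camera_model('wrist')
print(onz(m,(281.5,274),82).round(1),onz(m,(57,297),7).round(1),onz(m,(134,391),7).round(1))
I=cv2.imread('pics/w1.png')[235:300,255:320]; cv2.imwrite('pics/w1c.png',cv2.resize(I,None,fx=8,fy=8))
go(517,128.5,200)
E
```

```text
[514.1 129.4  82. ] [ 503.2 -143.1    7. ] [ 648.1 -116.7    7. ]
t 1.45 pos [480.2 178.  230.8] rot [3.141e+00 2.000e-03 1.302e+00] op -0.005 F [ 1.3 -0.5 -0.7] shift cm [-3.79  4.87  3.1 ]
```

View pics/w1c.png

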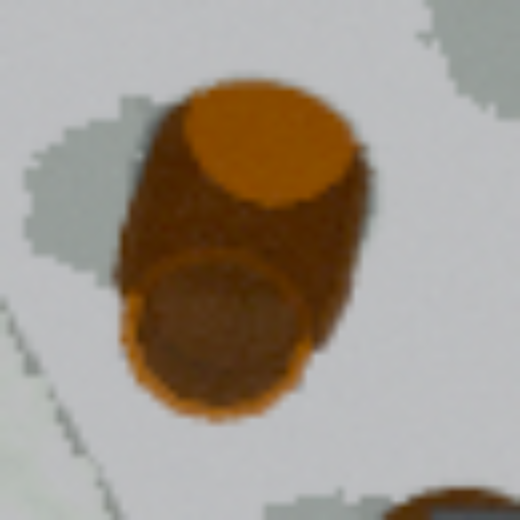

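The mouth centre refines to (282,277), consistent with (516,128). Now above it, then down.

Emit:
arm_command --plan '[{"translation": [-1.3, 1.6, 0.2], "twist": 0, "gripper": 0}, {"translation": [-2.6, 3.3, 0.6], "twist": 0, "gripper": 0}, {"translation": [-3.4, 4.4, 1], "twist": 0, "gripper": 0}, {"translation": [-3.8, 4.8, 1.5], "twist": 0, "gripper": 0}, {"translation": [-3.8, 4.8, 2], "twist": 0, "gripper": 0}]'

```text
clock: 1.87
eef_pos: [516.4, 128.4, 210.4]
tcp_rot: [3.141, 0.002, 1.301]
contact_force: [-0.8, -0.2, 0.6]
opening: 0.002
```

```bash
python3 -c "
from h import *
go(516.5,128.5,104)"
```

```text
t 1.8667 pos [516.4 128.4 210.4] rot [3.141e+00 2.000e-03 1.301e+00] op 0.002 F [-0.8 -0.2  0.6] shift cm [ 0.04  0.   10.64]
```

Emit:
arm_command --plan '[{"translation": [0, 0, 1], "twist": 0, "gripper": 0}, {"translation": [0, 0, 2.5], "twist": 0, "gripper": 0}, {"translation": [0, 0, 4.5], "twist": 0, "gripper": 0}, {"translation": [0, 0, 6.5], "twist": 0, "gripper": 0}, {"translation": [0, 0, 8], "twist": 0, "gripper": 0}]'

```text
clock: 2.28
eef_pos: [514.7, 129.1, 128.2]
tcp_rot: [-3.14, 0.003, 1.302]
contact_force: [-0.7, 0.1, 0.3]
opening: 0.002
```

```bash
python3 - <<'E'
from h import *
go(516.5,128.5,104)
a=grab_frame('scene')[130:250,270:430];b=grab_frame('side')[200:320,280:440]
cv2.imwrite('pics/p1.png',cv2.resize(np.hstack([a,b]),None,fx=2.5,fy=2.5))
E
```

```text
t 2.2833 pos [514.7 129.1 128.2] rot [-3.140e+00  3.000e-03  1.302e+00] op 0.002 F [-0.7  0.1  0.3] shift cm [-0.    0.19  2.42]
```

View pics/p1.png

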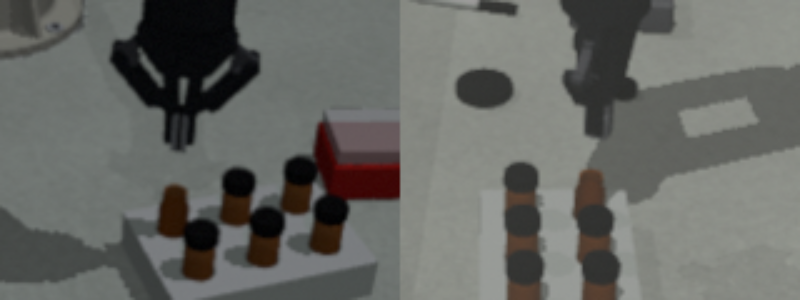

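The shut fingertips hang directly above the open vial in both views, about 4–5 cm up. Going down the remainder.

Emit:
arm_command --plan '[{"translation": [0, 0.1, 1], "twist": 0, "gripper": 0}, {"translation": [0, 0.2, 1.7], "twist": 0, "gripper": 0}, {"translation": [0, 0.2, 2.1], "twist": 0, "gripper": 0}, {"translation": [0, 0.2, 2.3], "twist": 0, "gripper": 0}, {"translation": [0, 0.2, 2.4], "twist": 0, "gripper": 0}]'

```text
clock: 2.8
eef_pos: [515.5, 128.1, 103.4]
tcp_rot: [-3.137, 0.005, 1.302]
contact_force: [-0.3, -0.1, 0.4]
opening: 0.003
```

Emit:
arm_command --plan '[{"translation": [0, 0, 0], "twist": 0, "gripper": 0}, {"translation": [0, 0, 0], "twist": 0, "gripper": 0}, {"translation": [0, 0, 0], "twist": 0, "gripper": 0}, {"translation": [0, 0, 0], "twist": 0, "gripper": 0}, {"translation": [0, 0, 0], "twist": 0, "gripper": 0}]'

```text
clock: 3.22
eef_pos: [515.6, 128.2, 103.7]
tcp_rot: [-3.138, 0.004, 1.301]
contact_force: [-0.4, -1.0, 0.6]
opening: -0.002
```

Emit:
arm_command --plan '[{"translation": [0, 0, 0], "twist": 0, "gripper": 0}, {"translation": [0, 0, 0], "twist": 0, "gripper": 0}, {"translation": [0, 0, 0], "twist": 0, "gripper": 0}, {"translation": [0, 0, 0], "twist": 0, "gripper": 0}, {"translation": [0, 0, 0], "twist": 0, "gripper": 0}]'

```text
clock: 3.63
eef_pos: [515.6, 128.1, 103.6]
tcp_rot: [-3.138, 0.004, 1.301]
contact_force: [-0.0, 0.2, 0.3]
opening: -0.0
```

```bash
python3 - <<'E'
from h import *
go(516.5,128.5,104)
a=grab_frame('scene')[130:250,270:430];b=grab_frame('side')[200:320,280:440]
cv2.imwrite('pics/p2.png',cv2.resize(np.hstack([a,b]),None,fx=2.5,fy=2.5))
E
```

```text
t 3.6333 pos [515.6 128.1 103.6] rot [-3.138  0.004  1.301] op -0.0 F [-0.   0.2  0.3] shift cm [ 0.06  0.08 -0.04]
```

View pics/p2.png

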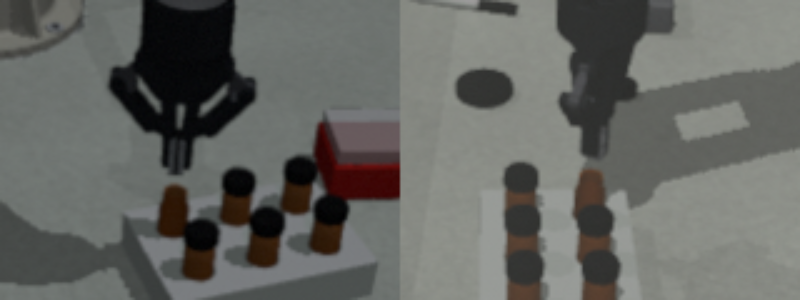

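Tips are about 2 cm above the mouth, centred in both views. Holding until well over two seconds.

Emit:
arm_command --plan '[{"translation": [0, 0, 0], "twist": 0, "gripper": 0}, {"translation": [0, 0, 0], "twist": 0, "gripper": 0}, {"translation": [0, 0, 0], "twist": 0, "gripper": 0}, {"translation": [0, 0, 0], "twist": 0, "gripper": 0}, {"translation": [0, 0, 0], "twist": 0, "gripper": 0}]'

```text
clock: 4.15
eef_pos: [515.6, 128.2, 103.6]
tcp_rot: [-3.138, 0.004, 1.301]
contact_force: [0.6, -0.2, 0.8]
opening: 0.0
```

Emit:
arm_command --plan '[{"translation": [0, 0, 0], "twist": 0, "gripper": 0}, {"translation": [0, 0, 0], "twist": 0, "gripper": 0}, {"translation": [0, 0, 0], "twist": 0, "gripper": 0}, {"translation": [0, 0, 0], "twist": 0, "gripper": 0}, {"translation": [0, 0, 0], "twist": 0, "gripper": 0}]'

```text
clock: 4.57
eef_pos: [515.6, 128.1, 103.6]
tcp_rot: [-3.138, 0.004, 1.301]
contact_force: [-0.1, 0.2, -0.0]
opening: -0.0
```

Emit:
arm_command --plan '[{"translation": [0, 0, 0], "twist": 0, "gripper": 0}, {"translation": [0, 0, 0], "twist": 0, "gripper": 0}, {"translation": [0, 0, 0], "twist": 0, "gripper": 0}, {"translation": [0, 0, 0], "twist": 0, "gripper": 0}, {"translation": [0, 0, 0], "twist": 0, "gripper": 0}]'

```text
clock: 4.98
eef_pos: [515.6, 128.2, 103.6]
tcp_rot: [-3.138, 0.004, 1.302]
contact_force: [-0.2, 0.4, 0.9]
opening: -0.003
```

Emit:
arm_command --plan '[{"translation": [0, 0, 0], "twist": 0, "gripper": 0}, {"translation": [0, 0, 0], "twist": 0, "gripper": 0}, {"translation": [0, 0, 0], "twist": 0, "gripper": 0}, {"translation": [0, 0, 0], "twist": 0, "gripper": 0}, {"translation": [0, 0, 0], "twist": 0, "gripper": 0}]'

```text
clock: 5.4
eef_pos: [515.6, 128.2, 103.6]
tcp_rot: [-3.138, 0.004, 1.301]
contact_force: [-0.7, 0.2, -0.5]
opening: -0.001
```

Emit:
arm_command --plan '[{"translation": [0, 0, -1.5], "twist": 0, "gripper": 0}, {"translation": [0, 0, -4], "twist": 0, "gripper": 0}, {"translation": [0, 0, -7], "twist": 0, "gripper": 0}, {"translation": [0, 0, -9], "twist": 0, "gripper": 0}, {"translation": [0, 0, -10], "twist": 0, "gripper": 0}]'

```text
clock: 5.82
eef_pos: [517.4, 128.8, 206.4]
tcp_rot: [-3.141, 0.002, 1.301]
contact_force: [0.3, 0.2, -0.3]
opening: 0.001
```

```bash
python3 -c "
from h import *
go(503.3,-142.4,200)"
```

```text
t 5.8167 pos [517.4 128.8 206.4] rot [-3.141e+00  2.000e-03  1.301e+00] op 0.001 F [ 0.3  0.2 -0.3] shift cm [-26.51   5.86   0.7 ]
```

Emit:
arm_command --plan '[{"translation": [-2, 0.4, 0], "twist": 0, "gripper": 0}, {"translation": [-5, 1.1, 0], "twist": 0, "gripper": 0}, {"translation": [-8.4, 1.9, 0], "twist": 0, "gripper": 0}, {"translation": [-11.8, 2.6, 0], "twist": 0, "gripper": 0}, {"translation": [-15, 3.3, 0], "twist": 0, "gripper": 0}]'

```text
clock: 6.23
eef_pos: [508.5, -26.0, 206.1]
tcp_rot: [-3.14, 0.003, 1.302]
contact_force: [0.4, -0.1, -0.2]
opening: -0.002
```

```bash
python3 -c "
from h import *
go(503.3,-142.4,200)"
```

```text
t 6.2333 pos [508.5 -26.  206.1] rot [-3.140e+00  3.000e-03  1.302e+00] op -0.002 F [ 0.4 -0.1 -0.2] shift cm [-11.36   2.59   0.64]
```

Emit:
arm_command --plan '[{"translation": [-3.4, 0.8, 0], "twist": 0, "gripper": 0}, {"translation": [-6.8, 1.6, 0], "twist": 0, "gripper": 0}, {"translation": [-9.4, 2.1, 0], "twist": 0, "gripper": 0}, {"translation": [-10.8, 2.5, 0], "twist": 0, "gripper": 0}, {"translation": [-11.3, 2.6, 0], "twist": 0, "gripper": 0}]'

```text
clock: 6.65
eef_pos: [503.1, -144.0, 205.8]
tcp_rot: [-3.14, 0.003, 1.3]
contact_force: [0.0, 0.3, -0.4]
opening: 0.004
```

```bash
python3 - <<'E'
from h import *
go(503.3,-142.4,36)
m=camera_model('wrist'); I=grab_frame('wrist'); cv2.imwrite('pics/w2.png',I)
E
```

```text
t 6.65 pos [ 503.1 -144.   205.8] rot [-3.14e+00  3.00e-03  1.30e+00] op 0.004 F [ 0.   0.3 -0.4] shift cm [2.200e-01 1.000e-02 1.698e+01]
```

View pics/w2.png

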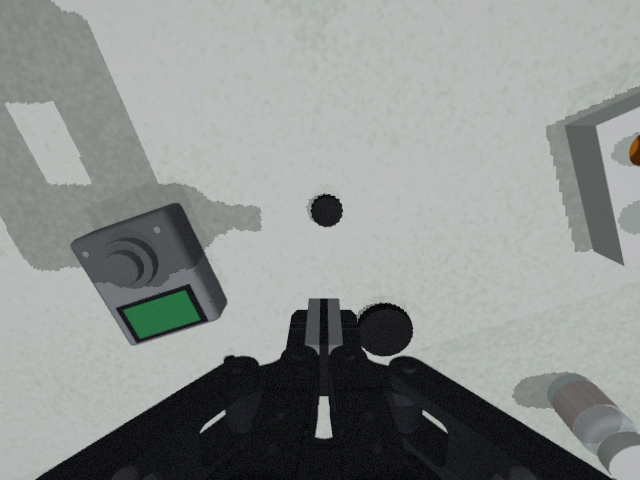

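Wrist view: cap at (326,210), button top at (121,265), wide lid at (385,329), which is off to the side.

```bash
python3 - <<'E'
from h import *
m=camera_model('wrist')
print(onz(m,(326,210.5),7).round(1),onz(m,(121,265),57).round(1))
I=cv2.imread('pics/w2.png')[190:360,60:240]; cv2.imwrite('pics/w2c.png',cv2.resize(I,None,fx=3.5,fy=3.5,interpolation=cv2.INTER_CUBIC))
E
```

```text
[ 503.1 -141.6    7. ] [ 490.4 -325.4   57. ]
```

View pics/w2c.png

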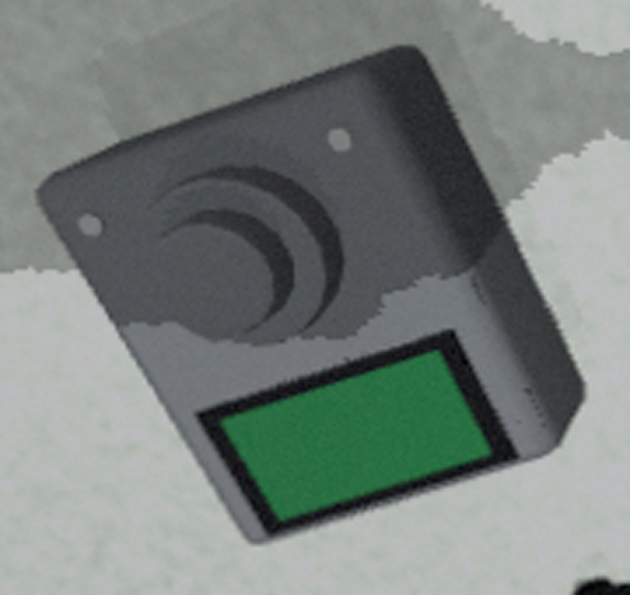

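Emit:
arm_command --plan '[{"translation": [0, 0, 2], "twist": 0, "gripper": 0}, {"translation": [0.1, 0, 5], "twist": 0, "gripper": 0}, {"translation": [0.2, 0, 8], "twist": 0, "gripper": 0}, {"translation": [0.2, 0, 10.5], "twist": 0, "gripper": 0}, {"translation": [0.2, 0, 12], "twist": 0, "gripper": 0}]'

```text
clock: 7.12
eef_pos: [501.7, -140.1, 82.9]
tcp_rot: [-3.136, 0.003, 1.301]
contact_force: [-0.6, -0.3, -0.0]
opening: -0.005
```

```bash
python3 -c "
from h import *
go(503.3,-142.4,37)"
```

```text
t 7.1167 pos [ 501.7 -140.1   82.9] rot [-3.136e+00  3.000e-03  1.301e+00] op -0.005 F [-0.6 -0.3 -0. ] shift cm [-0.16  0.24  4.59]
```

Emit:
arm_command --plan '[{"translation": [-0.1, 0.1, 1.5], "twist": 0, "gripper": 0}, {"translation": [-0.2, 0.2, 3], "twist": 0, "gripper": 0}, {"translation": [-0.2, 0.2, 4], "twist": 0, "gripper": 0}, {"translation": [-0.2, 0.2, 4.4], "twist": 0, "gripper": 0}, {"translation": [-0.2, 0.2, 4.5], "twist": 0, "gripper": 0}]'

```text
clock: 7.53
eef_pos: [502.4, -141.8, 37.2]
tcp_rot: [-3.134, 0.003, 1.302]
contact_force: [0.8, -0.3, 0.6]
opening: -0.001
```

```bash
python3 - <<'E'
from h import *
go(503.3,-142.0,37)
a=grab_frame('scene')[170:290,150:310];b=grab_frame('side')[170:290,290:450]
cv2.imwrite('pics/p3.png',cv2.resize(np.hstack([a,b]),None,fx=2.5,fy=2.5))
E
```

```text
t 7.5333 pos [ 502.4 -141.8   37.2] rot [-3.134e+00  3.000e-03  1.302e+00] op -0.001 F [ 0.8 -0.3  0.6] shift cm [0.01 0.09 0.02]
```

View pics/p3.png

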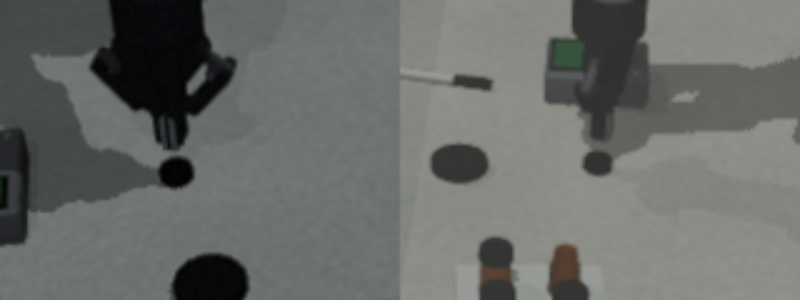

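The fingertips are about 2 cm above the small cap, centred in both views. Holding for over two seconds, then rising.

Emit:
arm_command --plan '[{"translation": [0, 0, 0], "twist": 0, "gripper": 0}, {"translation": [0, 0, 0], "twist": 0, "gripper": 0}, {"translation": [0, 0, 0], "twist": 0, "gripper": 0}, {"translation": [0, 0, 0], "twist": 0, "gripper": 0}, {"translation": [0, 0, 0], "twist": 0, "gripper": 0}]'

```text
clock: 8.05
eef_pos: [503.3, -142.4, 38.6]
tcp_rot: [-3.137, 0.003, 1.301]
contact_force: [-0.4, 0.5, 0.2]
opening: -0.0
```

Emit:
arm_command --plan '[{"translation": [0, 0, 0], "twist": 0, "gripper": 0}, {"translation": [0, 0, 0], "twist": 0, "gripper": 0}, {"translation": [0, 0, 0], "twist": 0, "gripper": 0}, {"translation": [0, 0, 0], "twist": 0, "gripper": 0}, {"translation": [0, 0, 0], "twist": 0, "gripper": 0}]'

```text
clock: 8.47
eef_pos: [503.2, -142.4, 38.5]
tcp_rot: [-3.137, 0.003, 1.301]
contact_force: [-0.0, 0.4, -0.2]
opening: -0.0
```

Emit:
arm_command --plan '[{"translation": [0, 0, 0], "twist": 0, "gripper": 0}, {"translation": [0, 0, 0], "twist": 0, "gripper": 0}, {"translation": [0, 0, 0], "twist": 0, "gripper": 0}, {"translation": [0, 0, 0], "twist": 0, "gripper": 0}, {"translation": [0, 0, 0], "twist": 0, "gripper": 0}]'

```text
clock: 8.88
eef_pos: [503.3, -142.4, 38.6]
tcp_rot: [-3.137, 0.003, 1.301]
contact_force: [0.2, -0.5, -0.1]
opening: -0.004
```

Emit:
arm_command --plan '[{"translation": [0, 0, 0], "twist": 0, "gripper": 0}, {"translation": [0, 0, 0], "twist": 0, "gripper": 0}, {"translation": [0, 0, 0], "twist": 0, "gripper": 0}, {"translation": [0, 0, 0], "twist": 0, "gripper": 0}, {"translation": [0, 0, 0], "twist": 0, "gripper": 0}]'

```text
clock: 9.3
eef_pos: [503.2, -142.4, 38.5]
tcp_rot: [-3.137, 0.003, 1.301]
contact_force: [-0.0, -0.7, 0.0]
opening: 0.002
```

Emit:
arm_command --plan '[{"translation": [0, 0, 0], "twist": 0, "gripper": 0}, {"translation": [0, 0, 0], "twist": 0, "gripper": 0}, {"translation": [0, 0, 0], "twist": 0, "gripper": 0}, {"translation": [0, 0, 0], "twist": 0, "gripper": 0}, {"translation": [0, 0, 0], "twist": 0, "gripper": 0}]'

```text
clock: 9.72
eef_pos: [503.2, -142.4, 38.5]
tcp_rot: [-3.137, 0.003, 1.301]
contact_force: [0.5, -0.4, 0.7]
opening: 0.001
```

Emit:
arm_command --plan '[{"translation": [0, 0, -2], "twist": 0, "gripper": 0}, {"translation": [0, 0, -5], "twist": 0, "gripper": 0}, {"translation": [0, 0, -8], "twist": 0, "gripper": 0}, {"translation": [0, 0, -11], "twist": 0, "gripper": 0}, {"translation": [0, 0, -12], "twist": 0, "gripper": 0}]'

```text
clock: 10.13
eef_pos: [505.8, -142.8, 162.6]
tcp_rot: [3.141, 0.003, 1.301]
contact_force: [1.0, 0.4, 1.1]
opening: -0.002
```

```bash
python3 - <<'E'
from h import *
go(491,-325,155)
I=grab_frame('wrist'); cv2.imwrite('pics/w3.png',I)
E
```

```text
t 10.1333 pos [ 505.8 -142.8  162.6] rot [3.141e+00 3.000e-03 1.301e+00] op -0.002 F [1.  0.4 1.1] shift cm [-17.96   3.42   0.81]
```

View pics/w3.png

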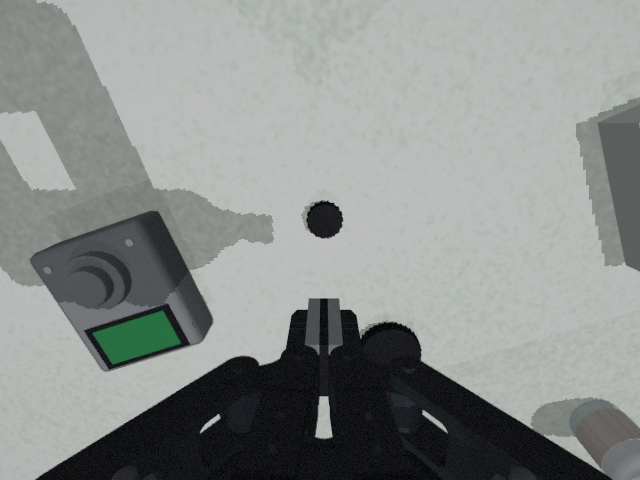

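Button top at about (88,287); cap still in place at (324,219).

```bash
python3 - <<'E'
from h import *
m=camera_model('wrist')
print([onz(m,(88,287),z).round(1) for z in(52,57,62)])
ms=camera_model('scene');md=camera_model('side')
print(tri(m,(88,287),ms,(135.2,224.9)),tri(m,(88,287),md,(378.5,187.4)))
E
```

```text
[array([ 495.1, -330.9,   52. ]), array([ 493.7, -326.8,   57. ]), array([ 492.3, -322.6,   62. ])]
(array([ 493.39076864, -324.34219754,   58.31074775]), np.float64(2.086040530116694)) (array([ 491.61232408, -324.27415443,   59.0101128 ]), np.float64(3.007660526437682))
```

Emit:
arm_command --plan '[{"translation": [-2, 0.4, 0], "twist": 0, "gripper": 0}, {"translation": [-5, 1, 0], "twist": 0, "gripper": 0}, {"translation": [-8.4, 1.6, 0], "twist": 0, "gripper": 0}, {"translation": [-11.6, 2.2, 0], "twist": 0, "gripper": 0}, {"translation": [-14, 2.7, 0], "twist": 0, "gripper": 0}]'

```text
clock: 10.6
eef_pos: [494.0, -286.9, 161.8]
tcp_rot: [3.141, 0.003, 1.301]
contact_force: [-0.1, -0.0, 0.5]
opening: 0.0
```

```bash
python3 - <<'E'
from h import *
go(491,-325,100)
m=camera_model('wrist'); I=grab_frame('wrist'); cv2.imwrite('pics/w4.png',I)
E
```

```text
t 10.6 pos [ 494.  -286.9  161.8] rot [3.141e+00 3.000e-03 1.301e+00] op 0.0 F [-0.1 -0.   0.5] shift cm [-3.73  0.72  6.19]
```

View pics/w4.png

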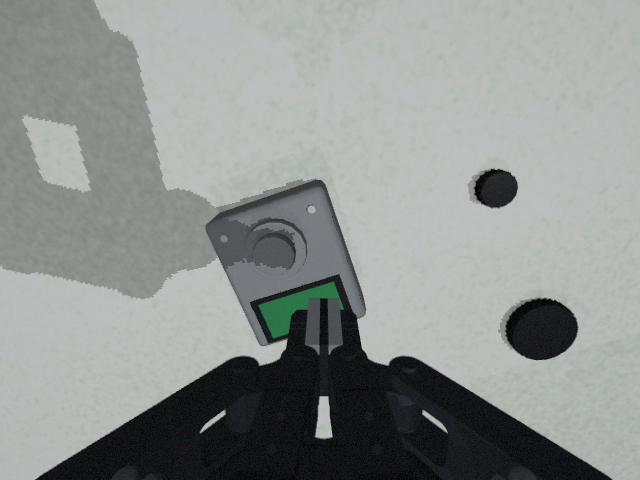

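```bash
python3 - <<'E'
from h import *
m=camera_model('wrist')
print([onz(m,(272.5,251),z).round(1) for z in(52,57,62)])
go(492,-325,90)
E
```

```text
[array([ 492.6, -330.4,   52. ]), array([ 491. , -329.2,   57. ]), array([ 489.4, -327.9,   62. ])]
t 10.65 pos [ 494.2 -290.3  161.9] rot [3.14  0.005 1.3  ] op -0.002 F [ 0.4 -3.3 -0.1] shift cm [-3.37  0.7   7.21]
```

Emit:
arm_command --plan '[{"translation": [-1.5, 0.3, 0.5], "twist": 0, "gripper": 0}, {"translation": [-2.8, 0.6, 2], "twist": 0, "gripper": 0}, {"translation": [-3.4, 0.7, 4], "twist": 0, "gripper": 0}, {"translation": [-3.4, 0.7, 6], "twist": 0, "gripper": 0}, {"translation": [-3.4, 0.7, 7], "twist": 0, "gripper": 0}]'

```text
clock: 11.07
eef_pos: [490.1, -324.5, 88.6]
tcp_rot: [-3.139, 0.003, 1.299]
contact_force: [-1.3, -1.3, -0.7]
opening: 0.001
```

```bash
python3 - <<'E'
from h import *
go(491.5,-325.5,60)
a=grab_frame('scene')[150:290,60:220];b=grab_frame('side')[120:260,300:460]
cv2.imwrite('pics/p4.png',cv2.resize(np.hstack([a,b]),None,fx=2.5,fy=2.5,interpolation=cv2.INTER_CUBIC))
go(491.5,-325.5,60)
E
```

```text
t 11.0667 pos [ 490.1 -324.5   88.6] rot [-3.139e+00  3.000e-03  1.299e+00] op 0.001 F [-1.3 -1.3 -0.7] shift cm [-0.05  0.17  2.86]
t 11.1667 pos [ 490.2 -323.9   89.3] rot [-3.138e+00  3.000e-03  1.300e+00] op -0.002 F [-1.1 -0.2  0.7] shift cm [-0.11  0.18  2.93]
```

View pics/p4.png

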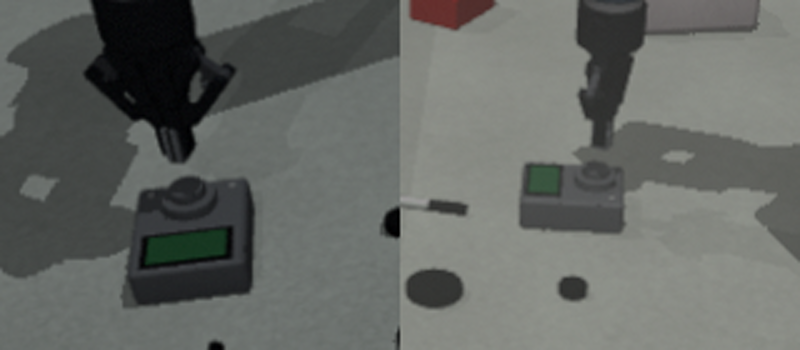

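The fingertips are right above the button in both views. Going down to just above it, then pressing in small steps while reading the force.

Emit:
arm_command --plan '[{"translation": [-0.1, 0.1, 0.5], "twist": 0, "gripper": 0}, {"translation": [-0.1, 0.2, 1.1], "twist": 0, "gripper": 0}, {"translation": [-0.1, 0.2, 1.7], "twist": 0, "gripper": 0}, {"translation": [-0.1, 0.2, 2.1], "twist": 0, "gripper": 0}, {"translation": [-0.1, 0.2, 2.4], "twist": 0, "gripper": 0}]'

```text
clock: 11.58
eef_pos: [491.8, -325.4, 65.1]
tcp_rot: [-3.139, 0.003, 1.3]
contact_force: [0.3, -0.3, -0.7]
opening: 0.001
```

```bash
python3 -c "
from h import *
go(491.5,-325.5,55)"
```

```text
t 11.5833 pos [ 491.8 -325.4   65.1] rot [-3.139e+00  3.000e-03  1.300e+00] op 0.001 F [ 0.3 -0.3 -0.7] shift cm [-0.02 -0.03  1.01]
```

Emit:
arm_command --plan '[{"translation": [0, 0, 0.2], "twist": 0, "gripper": 0}, {"translation": [0, 0, 0.4], "twist": 0, "gripper": 0}, {"translation": [0, 0, 0.6], "twist": 0, "gripper": 0}, {"translation": [0, 0, 0.7], "twist": 0, "gripper": 0}, {"translation": [0, 0, 0.8], "twist": 0, "gripper": 0}]'

```text
clock: 12.0
eef_pos: [491.9, -325.4, 57.3]
tcp_rot: [-3.139, 0.003, 1.3]
contact_force: [0.1, 1.5, 4.0]
opening: 0.003
```

Emit:
arm_command --plan '[{"translation": [0, 0, 0.1], "twist": 0, "gripper": 0}, {"translation": [0, 0, 0.2], "twist": 0, "gripper": 0}, {"translation": [0, 0, 0.3], "twist": 0, "gripper": 0}, {"translation": [0, 0, 0.3], "twist": 0, "gripper": 0}, {"translation": [0, 0, 0.3], "twist": 0, "gripper": 0}]'

```text
clock: 12.42
eef_pos: [491.9, -325.4, 55.8]
tcp_rot: [-3.139, 0.003, 1.3]
contact_force: [-5.5, 5.2, 19.8]
opening: 0.004
```

Force is 20 N, well over the 5 N spring, so it looks bottomed. I'll check by picture that it's the button that is down and not the collar being hit.

```bash
python3 - <<'E'
from h import *
a=grab_frame('scene')[185:255,90:180];b=grab_frame('side')[150:220,335:425]
cv2.imwrite('pics/p5.png',cv2.resize(np.hstack([a,b]),None,fx=4.4,fy=4.4,interpolation=cv2.INTER_CUBIC))
go(491.5,-325.5,55)
E
```

```text
t 12.5167 pos [ 492.  -325.4   55.8] rot [-3.139e+00  3.000e-03  1.300e+00] op 0.0 F [-5.2  5.6 19.1] shift cm [-0.02 -0.04  0.08]
```

View pics/p5.png

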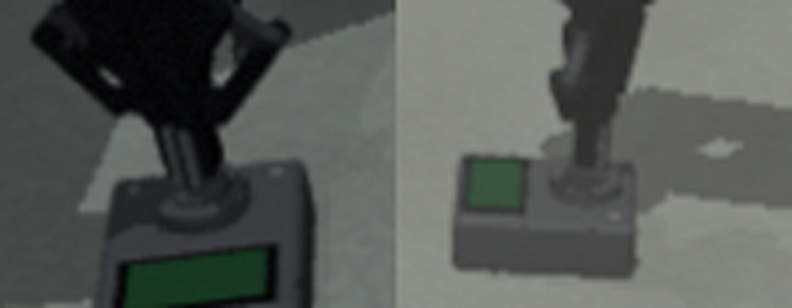

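The tips sit centred on the button, and 4 N at 57.3 mm then 20 N at 55.8 mm fits a linear spring reaching its stop, with the unpressed top near 62 mm. Releasing straight up.

Emit:
arm_command --plan '[{"translation": [0, 0, -0.4], "twist": 0, "gripper": 0}, {"translation": [0, 0, -1], "twist": 0, "gripper": 0}, {"translation": [0, 0, -2.5], "twist": 0, "gripper": 0}, {"translation": [0, 0, -4.5], "twist": 0, "gripper": 0}, {"translation": [0, 0, -6], "twist": 0, "gripper": 0}]'

```text
clock: 12.93
eef_pos: [492.3, -325.5, 116.8]
tcp_rot: [-3.139, 0.003, 1.3]
contact_force: [0.2, -0.0, 0.9]
opening: -0.0
```

Emit:
arm_command --plan '[{"translation": [0, 0, -1.5], "twist": 0, "gripper": 0}, {"translation": [0, 0, -4], "twist": 0, "gripper": 0}, {"translation": [0, 0, -6], "twist": 0, "gripper": 0}, {"translation": [0, 0, -7], "twist": 0, "gripper": 0}, {"translation": [0, 0, -7], "twist": 0, "gripper": 0}]'

```text
clock: 13.35
eef_pos: [493.7, -326.2, 189.2]
tcp_rot: [3.14, 0.005, 1.3]
contact_force: [1.2, 0.1, 0.0]
opening: 0.003
```

```bash
python3 - <<'E'
from h import *
s=grab_frame('scene');d=grab_frame('side');cv2.imwrite('pics/s9.png',s);cv2.imwrite('pics/d9.png',d)
S=cv2.imread('pics/scene0.png');D=cv2.imread('pics/side0.png')
P=lambda I,x,y:cv2.resize(I[y:y+60,x:x+80],(400,300),interpolation=cv2.INTER_CUBIC)
cv2.imwrite('pics/p6.png',np.vstack([np.hstack([P(S,95,200),P(D,335,160)]),np.hstack([P(s,95,200),P(d,335,160)])]))
go(491.5,-325.5,200)
def blobs(I,box,th):
    x0,y0,x1,y1=box;n,l,st,c=cv2.connectedComponentsWithStats((I[y0:y1,x0:x1].max(2)<th).astype(np.uint8))
    return np.array([c[i]+[x0,y0] for i in range(1,n) if st[i,4]>15]).round(1).tolist()
for I in(S,s): print(blobs(I,(300,180,430,260),35),blobs(I,(205,220,260,310),40))
for I in(D,d): print(blobs(I,(310,255,380,330),65),blobs(I,(295,220,385,250),65))
E
```

```text
t 13.45 pos [ 492.3 -325.2  186.3] rot [-3.139e+00  3.000e-03  1.300e+00] op -0.004 F [-0.6  0.1 -0.4] shift cm [-0.05 -0.07 -1.37]
[[389.9, 198.3], [365.0, 202.9], [401.9, 213.7], [376.2, 218.6], [349.6, 223.8]] [[219.9, 238.6], [233.6, 283.6]]
[[389.9, 198.2], [365.0, 202.9], [401.9, 213.7], [376.2, 218.6], [349.7, 223.7]] [[219.9, 238.6], [233.6, 283.6]]
[[328.0, 270.8], [328.6, 287.8], [357.5, 287.8], [329.4, 306.5], [359.7, 306.5]] [[313.2, 234.9], [368.6, 234.9]]
[[328.0, 270.9], [328.6, 287.8], [357.5, 287.9], [329.5, 306.5], [359.7, 306.5]] [[313.2, 234.9], [368.6, 234.9]]
```

View pics/p6.png

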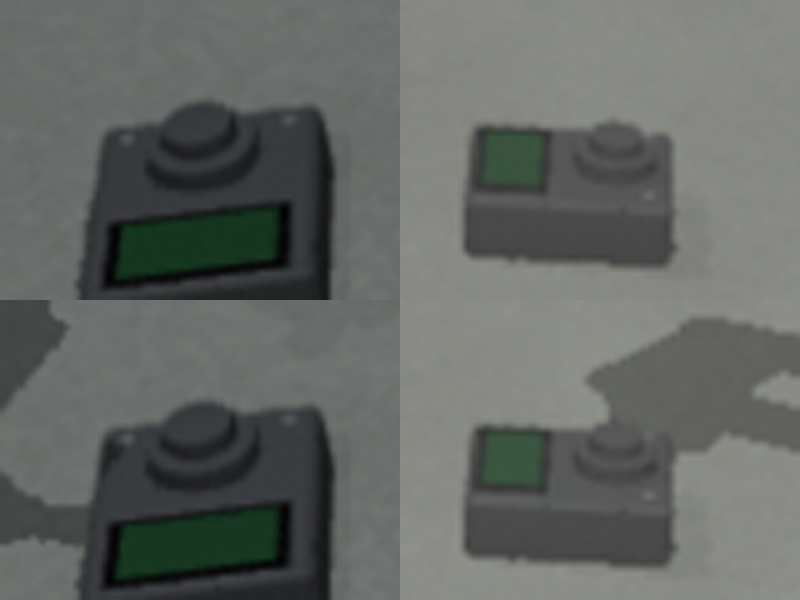

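View pics/s9.png

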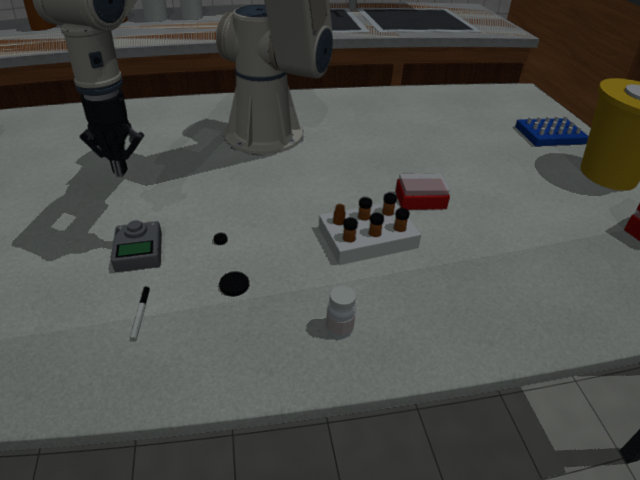

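Nothing has moved and the button is up. Triangulation put the button top at 57–59 mm, while the force reading implied about 62, so full travel isn't beyond doubt. There's ample time, so I'll press again slowly and log force against height.

Emit:
arm_command --plan '[{"translation": [0, 0, 2], "twist": 0, "gripper": 0}, {"translation": [0, 0, 5], "twist": 0, "gripper": 0}, {"translation": [0, 0, 8], "twist": 0, "gripper": 0}, {"translation": [0, 0, 10.5], "twist": 0, "gripper": 0}, {"translation": [0, 0, 11.3], "twist": 0, "gripper": 0}]'

```text
clock: 13.87
eef_pos: [488.8, -323.4, 68.0]
tcp_rot: [-3.132, 0.001, 1.3]
contact_force: [-1.4, 0.7, 0.1]
opening: -0.001
```

```bash
python3 -c "
from h import *
go(491.5,-325.5,64)"
```

```text
t 13.8667 pos [ 488.8 -323.4   68. ] rot [-3.132e+00  1.000e-03  1.300e+00] op -0.001 F [-1.4  0.7  0.1] shift cm [-0.13  0.32  0.39]
```

Emit:
arm_command --plan '[{"translation": [-0.1, 0.2, 0.1], "twist": 0, "gripper": 0}, {"translation": [-0.1, 0.3, 0.2], "twist": 0, "gripper": 0}, {"translation": [-0.1, 0.3, 0.3], "twist": 0, "gripper": 0}, {"translation": [-0.1, 0.3, 0.3], "twist": 0, "gripper": 0}, {"translation": [-0.1, 0.3, 0.3], "twist": 0, "gripper": 0}]'

```text
clock: 14.28
eef_pos: [492.1, -325.7, 66.1]
tcp_rot: [-3.134, 0.002, 1.3]
contact_force: [-0.5, -0.3, -0.2]
opening: 0.001
```

Emit:
arm_command --plan '[{"translation": [0, 0, 0.1], "twist": 0, "gripper": 0}, {"translation": [0, 0, 0.2], "twist": 0, "gripper": 0}, {"translation": [0, 0, 0.2], "twist": 0, "gripper": 0}, {"translation": [0, 0, 0.2], "twist": 0, "gripper": 0}, {"translation": [0, 0, 0.2], "twist": 0, "gripper": 0}]'

```text
clock: 14.7
eef_pos: [492.1, -325.7, 64.2]
tcp_rot: [-3.134, 0.002, 1.3]
contact_force: [0.3, 0.1, 0.4]
opening: -0.002
```

Emit:
arm_command --plan '[{"translation": [0, 0, 0.1], "twist": 0, "gripper": 0}, {"translation": [0, 0, 0.2], "twist": 0, "gripper": 0}, {"translation": [0, 0, 0.2], "twist": 0, "gripper": 0}, {"translation": [0, 0, 0.2], "twist": 0, "gripper": 0}, {"translation": [0, 0, 0.2], "twist": 0, "gripper": 0}]'

```text
clock: 15.12
eef_pos: [492.1, -325.7, 62.2]
tcp_rot: [-3.134, 0.002, 1.3]
contact_force: [0.4, -0.7, 0.0]
opening: -0.003
```

Emit:
arm_command --plan '[{"translation": [0, 0, 0.1], "twist": 0, "gripper": 0}, {"translation": [0, 0, 0.1], "twist": 0, "gripper": 0}, {"translation": [0, 0, 0.1], "twist": 0, "gripper": 0}, {"translation": [0, 0, 0.1], "twist": 0, "gripper": 0}, {"translation": [0, 0, 0.1], "twist": 0, "gripper": 0}]'

```text
clock: 15.53
eef_pos: [492.1, -325.7, 61.3]
tcp_rot: [-3.134, 0.002, 1.3]
contact_force: [0.4, 0.2, 2.4]
opening: 0.004
```

Emit:
arm_command --plan '[{"translation": [0, 0, 0.1], "twist": 0, "gripper": 0}, {"translation": [0, 0, 0.1], "twist": 0, "gripper": 0}, {"translation": [0, 0, 0.1], "twist": 0, "gripper": 0}, {"translation": [0, 0, 0.1], "twist": 0, "gripper": 0}, {"translation": [0, 0, 0.1], "twist": 0, "gripper": 0}]'

```text
clock: 15.95
eef_pos: [492.1, -325.7, 60.3]
tcp_rot: [-3.134, 0.002, 1.3]
contact_force: [0.0, -0.3, 2.6]
opening: -0.002
```

Contact is between 62.2 and 61.3 mm. The earlier press reached 55.8 mm at 20 N, so travel was 5.5–6.4 mm against the stop: fully down. Lifting clear.

Emit:
arm_command --plan '[{"translation": [0, 0, -0.5], "twist": 0, "gripper": 0}, {"translation": [0, 0, -1.5], "twist": 0, "gripper": 0}, {"translation": [0, 0, -3.5], "twist": 0, "gripper": 0}, {"translation": [0, 0, -6], "twist": 0, "gripper": 0}, {"translation": [0, 0, -8], "twist": 0, "gripper": 0}]'

```text
clock: 16.37
eef_pos: [492.9, -325.8, 142.3]
tcp_rot: [-3.134, 0.002, 1.3]
contact_force: [-0.6, 0.4, 0.3]
opening: -0.001
```

Emit:
arm_command --plan '[{"translation": [0, 0, -1], "twist": 0, "gripper": 0}, {"translation": [0, 0, -2], "twist": 0, "gripper": 0}, {"translation": [0, 0, -3], "twist": 0, "gripper": 0}, {"translation": [0, 0, -3], "twist": 0, "gripper": 0}, {"translation": [0, 0, -3], "twist": 0, "gripper": 0}]'

```text
clock: 16.78
eef_pos: [493.0, -325.8, 172.2]
tcp_rot: [-3.134, 0.002, 1.3]
contact_force: [0.0, -0.1, -0.4]
opening: 0.0
```

```bash
python3 - <<'E'
from h import *
from rig import job
s=grab_frame('scene');a=cv2.imread('pics/s9.png');S=cv2.imread('pics/scene0.png')
d=cv2.absdiff(s,S).max(2)
for n,b in dict(button=(120,215,150,240),rack=(315,180,455,262),lids=(205,225,260,300),bottle=(320,280,362,340),marker=(125,285,155,342)).items():
    x0,y0,x1,y1=b; print(n,(d[y0:y1,x0:x1]>25).sum())
go(492,-325.7,170)
print(job.sign_off())
E
```

```text
button 0
rack 0
lids 0
bottle 0
marker 0
t 16.8333 pos [ 492.7 -325.6  171.6] rot [-3.133e+00  1.000e-03  1.300e+00] op 0.001 F [-0.5 -0.5 -0.7] shift cm [-0.03 -0.07  0.16]
the job is handed in; nothing more can be done
None
```

The job is done and handed in at 16.8 s; sign-off gave no verdict.

- **Pointing:** With the fingers shut, I pointed about 2 cm above the open vial's mouth at (516, 128) mm. I then pointed about 2.5 cm above the small screw cap at (503, -142) mm. Each hold lasted over two seconds, and I raised the fingers before each move.
- **Button:** I pressed it to its stop, about 6 mm of travel at 20 N, then released it and finished about 11 cm above it.
- **Extra touch on the button:** My camera estimates of its top (57–59 mm) disagreed with the press force. I touched it lightly a second time, going down about 1.5 mm. Contact came at about 62 mm, so the first press, which reached 55.8 mm, was full.
- **Last checks:** The final scene picture shows no change from the start at the button, rack, vials, small cap, jar lid, bottle and marker. The tip box was mostly inside the area compared for the rack. The wrist force was near zero at the end, and no check failed.

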